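# Pop the incense drawer and catch it short of the offering cups

### The job

Press the steel dome button on the red shelf with one finger so that the sprung teak drawer beneath pops out, with your other finger already waiting in front of the drawer's tall front, so that the drawer runs against that finger and stops part way open before it can hit the two porcelain cups standing in its path. Nothing is gripped or lifted: only press, let the drawer run against the finger, and leave the cups, censer, bell and fish block where they stand. Finish while still holding the drawer back with the finger, at least a finger's width open and at rest.

Things in the scene. Friction and masses are not known exactly. Their poses are not given: they have to be found in the camera images.
- shelf: Low lacquered red cedar shelf, fixed, 240 deep (x) by 360 wide (y), top surface 100 mm above the table. Origin at the centre of its underside, on the table. Its own -x axis points out of the front (towards the robot, turned up to 23 degrees): the drawer slides out along the shelf's -x. z up.
- button_top (a point): Top of the steel dome push button, 26 mm across, 16 mm above the shelf top (in a brass collar 42 mm across, 6 mm high), 40 mm behind the outer face of the closed drawer front. Goes straight down 7 mm against a spring (2 N at first, 5 N at the bottom), comes up when let go; the catch frees the drawer at about 4 mm.
- drawer_front (a point): Point on the top edge of the outer face of the drawer front, straight before the button; moves with the drawer. The front is an upright teak panel 198 mm wide (its middle lies 40 mm to the shelf's -y side), 12 mm thick, rising 28 mm above the shelf top, 12 mm above the unpressed button; 28 mm lie between panel and button centre. A fingertip as low as the pressed button stops the panel.
- drawer (a joint): Opening of the drawer in m, 0 shut, 0.12 fully out. A spring of 3 to 4 N drives it out at about 0.2 m/s as soon as the catch lets go, so it reaches the cups in about half a second: the finger must be waiting in front of the panel before the button is pressed.
- button (a joint): Travel of the button in m, 0 up, 0.007 fully down.
- cup_a: White porcelain offering cup, 54 mm across, 42 mm high, standing on the table in the drawer's path. Origin at the centre of its underside. Its near side is 90 to 105 mm in front of the closed drawer front; it is lower than the shelf top.
- cup_b: The other such cup, standing beside it.
- censer: Squat bronze tripod censer, 110 mm over its ears, 100 mm high, loose, on the back half of the shelf. Origin at the centre of its underside.
- bell: Brass hand bell, 64 mm across, 115 mm high with its upright teak handle, loose, on the back half of the shelf. Origin at the centre of its underside.
- fish: Rosewood fish block (round slit wooden drum), 86 mm across, 75 mm high, loose, on the back half of the shelf. Origin at the centre of its underside.
Mind the look-alikes: they are no part of the job. What is shaped like the cup_a but black or yellow is not meant. What is shaped like the cup_b but green is not meant.

How it is judged:
By the outcome, as a careful person would: the job done as asked, in the order asked, and still so for the second after the job is handed in, while the arm keeps its last pose, push and grip.
It also fails if it takes over 32 s, if anything falls off the work surface, if the arm or the gripper's body presses on something with over 40 N, if the wrist force passes 120 N, or if a joint passes its speed limit or range.

### The arm

A 6-joint arm with a two-finger parallel gripper is mounted at the origin on the work surface. World frame = base frame: x ahead of the robot, y to its left, z up, the work surface at z = 0. Lengths are in m, angles in rad, forces in N, time in s.
With the tool pointing down it reaches from about 0.425 to 0.95 m from the base axis. Payload 3.5 kg.
Tool frame: the origin (TCP) lies midway between the tips of the shut fingers; the grasp point (between the pads) lies 19 mm behind it; z points along the fingers, y is the line along which they close (so a half turn about z gives the same grasp; the last joint's range is limited). The gripper opens to 85 mm and grips with 20 to 120 N. Pads are 22 mm wide; open, the fingers measure 114 mm over their backs; the gripper's body (76 mm by 85 mm) begins 54 mm behind the grasp point. The pads swing forward as they close: fully open they stand 13 mm farther back than shut.
Start: joints at [1.19, 0.286, 1.577, -0, 1.279, -0.15], TCP at [0.154, 0.657, 0.231] pointing down, gripper open.
Joint ranges: [-2.77, 2.77], [-0.9, 2.22], [0.21, 2.48], [-1.53, 4.67], [0.24, 2.81], [-2.84, 2.84]. Speed limits (rad/s): [2.79, 2.79, 3.14, 3.14, 3.14, 3.14].

### API

Orientations are given as a unit quaternion [x, y, z, w].
In Python, from plant import ctrl, cams, order gives the robot as it stands.
- The arm moves only by the tool move_arm, never from a script. Its argument "plan" is one flat list of numbers, 7 for each row, row after row: the shift along the world's x, y, z in mm, then the turn, a rotation vector about the world's x, y, z in degrees, then the finger opening in mm, from 0 to 85.4. A call has 1 to 12 rows; each row shifts and turns the commanded pose from where the row before left it; what a row does not reach is not made up. A row lasts 1/10 s, in which the tool goes at most 50 mm and 8.59 degrees, less where a joint would pass 70% of its speed; a pose out of reach is approached as far as the arm can. A call is refused whole if a number of a shift passes 50 or a number of a turn 8.59, either way. A call with a gripper value outside its range is refused whole. The fingers move at their own pace and stop on an object; "newtons" is the grip in N (left out, the last holds). Time passes only in rows, so rows that do not move let the fingers close. It gives the time, the measured TCP pose, the force, the opening and the grip force at its end, in the units of the state.
- ctrl.get_state(): the state, without advancing time (a new reading comes with each control period).
- cams.read_camera(name): name is "scene" or "side" or "wrist"; returns a dict with "color" (420x560x3 uint8, red, green, blue), "fov_y" (degrees; the focal length in pixels is half the picture's height over the tangent of half this angle, whatever the lens; pixels are square), "cx", "cy" (the principal point, pixels), "origin" and "orientation" of the camera in the world; the wrist camera has in their place "T_tool_cam" (4x4, takes a point from camera to tool coordinates, whose origin is the TCP and whose axes are the flange's). Camera axes: x right, y up, looking along -z (the intrinsics and any distortion apply to the point x, -y, -z); pixel columns grow to the right and rows downward; lengths in m; the calibration is good to about 2 mm. A picture is of the moment at which its call begins: read the wrist's pose just before it. There is no depth.
- order.sign_off(): hands the job in; it is judged then, once.
The state is a dict: "time": time; "qpos": joint angles; "dq": joint speeds; "joint_efforts": joint torques, N m; "eef_pos": TCP position; "tcp_rot": TCP orientation; "contact_force": force on the tool from outside, world axes, zero at the start; "wrist_torque": the same for the moment, N m; "opening": opening from 0.0 (shut) to 1.0 (fully open); "finger_force": force on a finger pad.
Only numpy, scipy, OpenCV 4.12 (cv2) and the standard library are available. Lean on these libraries where they do the work, as an engineer would, in place of code of your own. Each camera call takes 0.05 s, during which the arm holds its last target. There are 200 camera calls.

## Working session

There is one attempt and no reset: what is moved stays moved. The work goes in short steps, Python scripts to look and compute and a tool call to move; the robot and the scene stay as the last step left them, time stands still between calls to the robot, and variables do not carry over. Pictures are saved under pics/ and viewed, at most 10 in all, crops included, and the job is handed in when it is done.

Besides the shell and the picture viewer there is one more tool, called after "Emit:" by a JSON object that holds its "name" and its "arguments". move_arm: Moves the arm, as the interface text tells. Its arguments: {"type":"object","properties":{"plan":{"type":"array","items":{"type":"number"}},"newtons":{"type":"number"}},"required":["plan"]}

```bash
mkdir -p pics; cat > h.py <<'E'
import numpy as np, cv2
from scipy.spatial.transform import Rotation as R
from plant import ctrl, cams, order
def shot(n, f):
    s=ctrl.get_state(); c=cams.read_camera(n)
    cv2.imwrite(f'pics/{f}.png', c['color'][:,:,::-1])
    np.save(f'pics/{f}.npy', {'s':s,'c':c}, allow_pickle=True)
    return s,c
E
python3 - <<'E'
from h import *
a=[]
for n in('scene','side'):
    s,c=shot(n,n+'0'); print({k:v for k,v in c.items() if k!='color'}); a.append(c['color'])
print(s)
E
```

```text
{'fov_y': 51.272118213290234, 'cx': 276.59449580674806, 'cy': 210.37578912257862, 'origin': array([0.9460078 , 0.26961731, 0.77853004]), 'orientation': array([0.15262361, 0.25502625, 0.83103009, 0.47016661])}
{'fov_y': 57.55172222710023, 'cx': 276.51640953141936, 'cy': 211.64542637100507, 'origin': array([0.2677865 , 0.54992515, 0.67684   ]), 'orientation': array([-0.09208104,  0.36353768,  0.89228871, -0.25136087])}
{'time': 0.05, 'qpos': array([ 1.19003451e+00,  2.87173376e-01,  1.57812033e+00,  2.21960080e-05,
        1.27861120e+00, -1.50002201e-01]), 'dq': array([ 0.00083294, -0.0005778 ,  0.00010168,  0.00202885, -0.00081401,
        0.00087613]), 'joint_efforts': array([ 1.69168066e-03, -4.07555366e+01, -2.93923241e+01, -4.11856763e-05,
        3.64407060e-03,  1.86590472e-05]), 'eef_pos': array([0.15411293, 0.65651956, 0.22997272]), 'tcp_rot': array([ 1.15127088e-01,  9.93350098e-01, -1.11286774e-03, -3.13478712e-04]), 'contact_force': array([-0.03324347,  0.29252177, -0.08592529]), 'wrist_torque': array([ 0.00324141, -0.01213236,  0.05018383]), 'finger_force': 0.0, 'opening': 1.0001328543603234}
```

View pics/scene0.png

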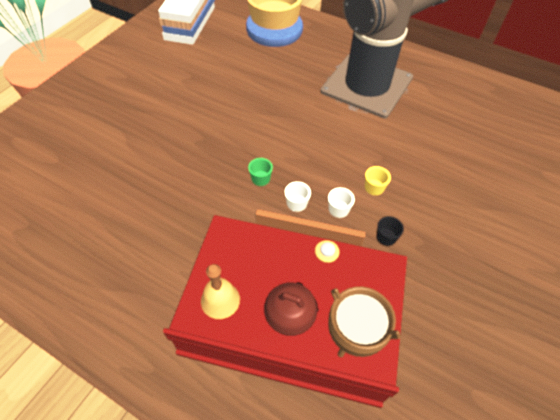

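View pics/side0.png

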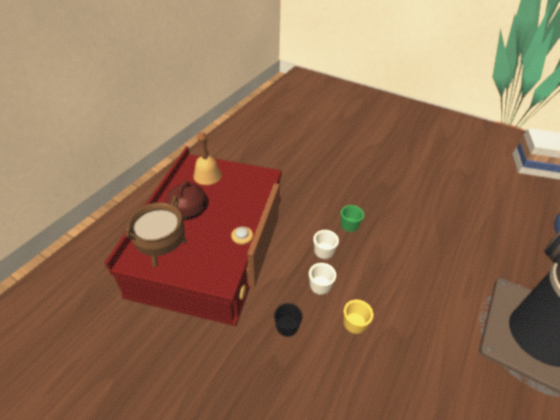

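Scene view: button at (327,251), panel top edge from (256,213) to (364,234), white cups at (297,197) and (340,203). The green (261,172), yellow (377,181) and black (389,231) cups are look-alikes. Side view: button at (242,234), white cups at (326,244) and (322,278).

```bash
cat >> h.py <<'E'
def load(f): return np.load(f'pics/{f}.npy',allow_pickle=True).item()
def cam_pose(d):
    c,s=d['c'],d['s']
    if 'origin' in c: return np.array(c['origin']),R.from_quat(c['orientation']).as_matrix()
    T=np.eye(4);T[:3,:3]=R.from_quat(s['tcp_rot']).as_matrix();T[:3,3]=s['eef_pos'];T=T@c['T_tool_cam'];return T[:3,3],T[:3,:3]
def ray(d,u,v):
    o,M=cam_pose(d);c=d['c'];f=210/np.tan(np.radians(c['fov_y']/2))
    r=M@np.array([(u-c['cx'])/f,-(v-c['cy'])/f,-1]);return o,r/np.linalg.norm(r)
def onz(d,u,v,z):
    o,r=ray(d,u,v);return o+r*(z-o[2])/r[2]
def tri(rs):
    A=sum(np.eye(3)-np.outer(r,r) for o,r in rs);b=sum((np.eye(3)-np.outer(r,r))@o for o,r in rs);return np.linalg.solve(A,b)
def proj(d,p):
    o,M=cam_pose(d);c=d['c'];f=210/np.tan(np.radians(c['fov_y']/2));q=M.T@(np.array(p)-o)
    return c['cx']+f*q[0]/-q[2],c['cy']-f*q[1]/-q[2]
E
python3 - <<'E'
from h import *
rois={'scene0':((312,238,342,264),(245,205,370,245),(280,180,358,220)),'side0':((228,224,256,246),(240,180,285,285),(308,228,340,296))}
B=[]
for f,(b,p,c) in rois.items():
    d=load(f);im=d['c']['color'];hsv=cv2.cvtColor(im,cv2.COLOR_RGB2HSV)
    def blobs(m,roi,amin=15):
        z=np.zeros_like(m);x0,y0,x1,y1=roi;z[y0:y1,x0:x1]=m[y0:y1,x0:x1]
        n,l,st,ce=cv2.connectedComponentsWithStats(z)
        return [(st[i].tolist(),ce[i].round(1).tolist(),l==i) for i in range(1,n) if st[i,4]>=amin]
    bb=blobs(cv2.inRange(hsv,(0,0,120),(180,85,255)),b)
    print(f,'dome',[x[:2] for x in bb])
    col=blobs(cv2.inRange(hsv,(14,60,120),(35,255,255)),b)
    print('collar',[x[:2] for x in col])
    cc=blobs(cv2.inRange(hsv,(0,0,130),(180,80,255)),c,60)
    print('cups',[x[:2] for x in cc],[onz(d,*x[1],0.03).round(3) for x in cc])
    pp=blobs(cv2.inRange(hsv,(6,100,90),(18,230,255)),p,60)
    for x in pp: print('panel',x[:2],cv2.boxPoints(cv2.minAreaRect(np.argwhere(x[2])[:,::-1].astype(np.float32))).round(1).tolist())
    x=max(bb,key=lambda x:x[0][4]); print(onz(d,*x[1],0.113)); B.append(ray(d,*x[1]))
print('tri',tri(B))
a=cv2.imread('pics/scene0.png')[150:270,240:400];b=cv2.imread('pics/side0.png')[160:300,220:380]
cv2.imwrite('pics/crop.png',np.hstack([cv2.resize(a,(400,300),interpolation=2),cv2.resize(b,(400,350),interpolation=2)[:300]]))
cv2.imwrite('pics/crop.png',np.vstack([cv2.resize(a,None,fx=4,fy=4)[:,:640],])[:,:])
E
```

```text
scene0 dome [([320, 242, 16, 16, 193], [327.7, 249.1])]
collar [([315, 240, 25, 23, 268], [326.1, 252.0])]
cups [([284, 181, 27, 31, 635], [297.1, 195.3]), ([328, 187, 27, 31, 652], [340.2, 201.4])] [array([0.441, 0.032, 0.03 ]), array([0.408, 0.118, 0.03 ])]
panel ([245, 205, 125, 40, 3382], [315.0, 221.7]) [[245.0, 205.0], [369.0, 205.0], [369.0, 244.0], [245.0, 244.0]]
[0.57128831 0.16112372 0.113     ]
side0 dome [([236, 227, 12, 12, 114], [241.4, 232.4])]
collar [([231, 228, 22, 16, 184], [241.8, 236.7])]
cups [([313, 229, 26, 30, 603], [325.0, 243.2]), ([308, 262, 29, 33, 704], [321.4, 277.4])] [array([0.441, 0.034, 0.03 ]), array([0.408, 0.118, 0.03 ])]
panel ([240, 180, 45, 105, 2362], [268.7, 243.3]) [[240.0, 180.0], [284.0, 180.0], [284.0, 284.0], [240.0, 284.0]]
[0.56902453 0.16166841 0.113     ]
tri [0.57008394 0.16061097 0.11110538]
```

View pics/crop.png

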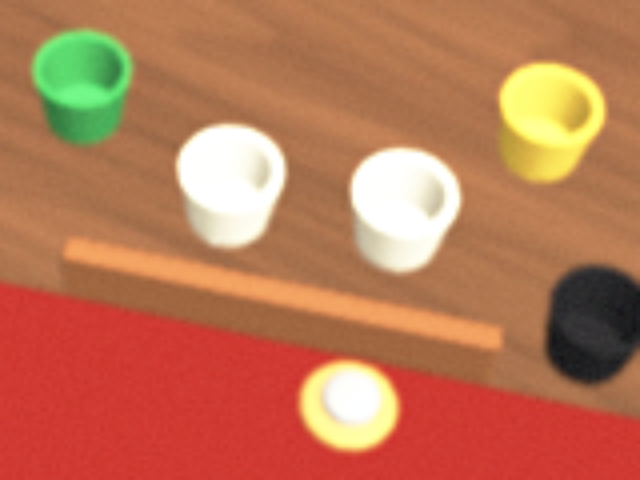

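The enlarged crop confirms two plain white cups in front of the panel. The panel's outer top edge runs (67,240)–(502,330) in the crop, and the steel dome is at (352,398), right of the panel's middle. Next I work out the poses and the shifts.

```bash
python3 - <<'E'
from h import *
d=load('scene0'); e=load('side0')
L=onz(d,240+66/4,150+240/4,.128);Rr=onz(d,240+502/4,150+330/4,.128)
print('edge',L,Rr,np.linalg.norm(L-Rr))
t=(Rr-L)/np.linalg.norm(Rr-L); n=np.array([t[1],-t[0],0]); n*=np.sign(n[0])  # shelf +x
yaw=np.degrees(np.arctan2(n[1],n[0]));print('shelf x',n,'yaw',yaw)
b=np.array([.5702,.1612,.116]);print('button behind outer face',(b-L)@n,'along',(b-L)@t)
M=R.from_quat(d['s']['tcp_rot']).as_matrix();print(M.round(3))
ty=np.degrees(np.arctan2(M[1,1],M[0,1]));print('tool y az',ty,'turn',(yaw-ty+90)%180-90)
w=cams.read_camera('wrist');print(w['T_tool_cam'].round(3),w['fov_y'])
for off in (90,105): print('cup near pt',[(np.array([x,y,0])-L)@n for x,y in((.441,.033),(.408,.118))])
E
```

```text
edge [0.57424316 0.01668548 0.128     ] [0.51565439 0.20516043 0.128     ] 0.197371352565094
shelf x [0.95492557 0.29684535 0.        ] yaw 17.268225690973434
button behind outer face 0.03903754834296386 along 0.13920080138995383
[[-0.973  0.229 -0.001]
 [ 0.229  0.973 -0.002]
 [ 0.    -0.002 -1.   ]]
tool y az 76.77692507038589 turn -59.50869937941245
[[ 0.     0.945  0.328  0.084]
 [ 1.    -0.001  0.001 -0.   ]
 [ 0.001  0.328 -0.945 -0.143]
 [ 0.     0.     0.     1.   ]] 65.30132315031814
cup near pt [np.float64(-0.122394408779234), np.float64(-0.12867509771520455)]
cup near pt [np.float64(-0.122394408779234), np.float64(-0.12867509771520455)]
```

Emit:
{"name": "move_arm", "arguments": {"plan": [26,-36,0,0,0,-4,85.4,26,-36,0,0,0,-4,85.4,26,-36,0,0,0,-4,85.4,26,-36,0,0,0,-4,85.4,26,-36,0,0,0,-4,85.4,26,-36,0,0,0,-4,85.4,26,-36,0,0,0,-4,85.4,26,-36,0,0,0,-4,85.4,26,-36,0,0,0,-4,85.4,26,-36,0,0,0,-4,85.4,26,-36,0,0,0,-4,85.4,26,-36,0,0,0,-4,85.4]}}

```text
time: 1.35
eef_pos: [0.467, 0.2234, 0.2312]
tcp_rot: [0.511, 0.86, 0.0, -0.0]
contact_force: [0.5, -0.5, 1.4]
opening: 1.002
finger_force: 0.0
```

Emit:
{"name": "move_arm", "arguments": {"plan": [26,-36,0,0,0,-5.5,85.4,30.6,-42,-5,0,0,-6,85.4,0,0,-30,0,0,0,85.4,0,0,-30,0,0,0,85.4,0,0,0,0,0,0,85.4,0,0,0,0,0,0,85.4,0,0,0,0,0,0,85.4]}}

```text
time: 2.05
eef_pos: [0.5227, 0.1493, 0.1685]
tcp_rot: [0.593, 0.805, 0.001, 0.001]
contact_force: [0.7, 0.1, -0.7]
opening: 0.997
finger_force: 0.0
```

```bash
python3 - <<'E'
from h import *
for n in('wrist','side','scene'): s,c=shot(n,n+'1')
M=R.from_quat(s['tcp_rot']).as_matrix()
print(s['time'],s['eef_pos'],M.round(4),np.degrees(np.arctan2(M[1,1],M[0,1])),s['contact_force'],s['opening'])
a=[cv2.imread(f'pics/{n}1.png') for n in('side','scene')]
o=[cv2.resize(a[0][150:290,190:340],(400,373)),cv2.resize(a[1][160:300,240:390],(400,373))]
cv2.imwrite('pics/c1.png',np.hstack(o))
E
```

```text
2.15 [0.52277696 0.1493865  0.16873909] [[-2.977e-01  9.547e-01  3.800e-03]
 [ 9.547e-01  2.977e-01  4.000e-04]
 [-8.000e-04  3.700e-03 -1.000e+00]] 17.318352527222153 [-0.64802926  0.5253066  -0.10384399] 1.0008869276042769
```

View pics/c1.png

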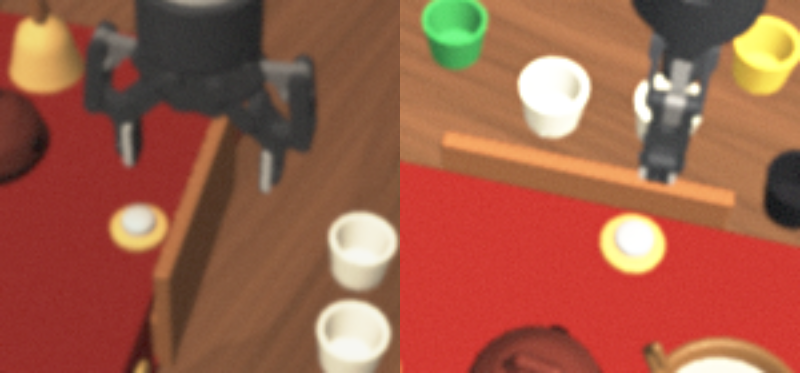

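View pics/wrist1.png

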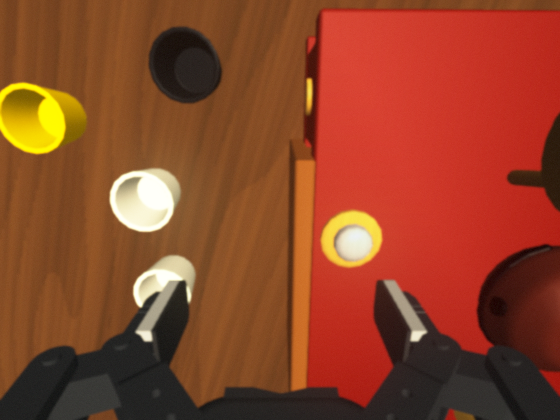

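Wrist view: dome at (353,243) and panel top at about x=303, with the right finger tip (385,282) on the shelf side and the left tip (180,285) in front of the panel. Checking tip and button positions by triangulation.

```bash
python3 - <<'E'
from h import *
w,s,c=load('wrist1'),load('side1'),load('scene1')
n=np.array([.9549,.2968,0]);t=np.array([-.2968,.9549,0]);k=220/0
E
python3 - <<'E'
from h import *
w,s,c=load('wrist1'),load('side1'),load('scene1')
n=np.array([.9549,.2968,0]);t=np.array([-.2968,.9549,0])
b=tri([ray(c,327.7,249.1),ray(s,241.4,232.4),ray(w,353,243)]);print('button',b,onz(w,353,243,.113))
A=tri([ray(c,336.7,226.7),ray(s,240,210)]);print('tipA',A)
B=onz(s,190+266/2.667,150+187/2.667,A[2]);print('tipB',B)
p=c['s']['eef_pos']
for q in(A,B,b):print('rel TCP n,t,z',(q-p)@n,(q-p)@t,q[2]-p[2])
for nm,off in(('A',.0498),('B',-.0498)):
  q=p+n*off+[0,0,.013];print(nm,'pred px side',proj(s,q),'scene',proj(c,q),'wrist',proj(w,q))
E
```

```text
button [0.57028259 0.15982341 0.1114115 ] [0.5700901  0.15870403 0.113     ]
tipA [0.56511825 0.16594459 0.18131704]
tipB [0.47654499 0.13998852 0.18131704]
rel TCP n,t,z 0.045346139585375866 0.003244421063429658 0.012577943699762811
rel TCP n,t,z -0.04693622380638732 0.00474750752145291 0.012577943699762839
rel TCP n,t,z 0.04846080236693367 -0.004133470435751383 -0.057327589326205144
A pred px side (np.float64(238.21521671715234), np.float64(208.12345377770055)) scene (np.float64(334.3363093515293), np.float64(228.44957324831006)) wrist (np.float64(389.22643132792814), np.float64(294.4773195479144))
B pred px side (np.float64(291.89704865637435), np.float64(218.35481810883448)) scene (np.float64(343.49603012163453), np.float64(181.41906419742364)) wrist (np.float64(172.09583942599767), np.float64(294.44523140411474))Traceback (most recent call last):
  File "<stdin>", line 3, in <module>
ZeroDivisionError: division by zero
```

Emit:
{"name": "move_arm", "arguments": {"plan": [1.5,-4,0,0,0,0,85.4,0,0,-15,0,0,0,85.4,0,0,-20,0,0,0,85.4,0,0,-15,0,0,0,85.4,0,0,-10,0,0,0,85.4,0,0,0,0,0,0,85.4,0,0,0,0,0,0,85.4,0,0,0,0,0,0,85.4]}}

```text
time: 3.0
eef_pos: [0.5238, 0.1449, 0.1073]
tcp_rot: [0.593, 0.805, 0.0, 0.001]
contact_force: [0.9, 0.3, 0.2]
opening: 1.002
finger_force: 0.0
```

```bash
python3 - <<'E'
from h import *
for n in('side','wrist','scene'): s,c=shot(n,n+'2')
print(s['time'],s['eef_pos'],s['contact_force'])
a=[cv2.imread(f'pics/{n}2.png') for n in('side','scene')]
o=[cv2.resize(a[0][170:290,200:330],(400,369)),cv2.resize(a[1][180:300,260:390],(400,369))]
cv2.imwrite('pics/c2.png',np.hstack(o))
E
```

```text
3.1 [0.52378672 0.14493946 0.10743361] [0.21162393 0.0617007  0.65250501]
```

View pics/c2.png

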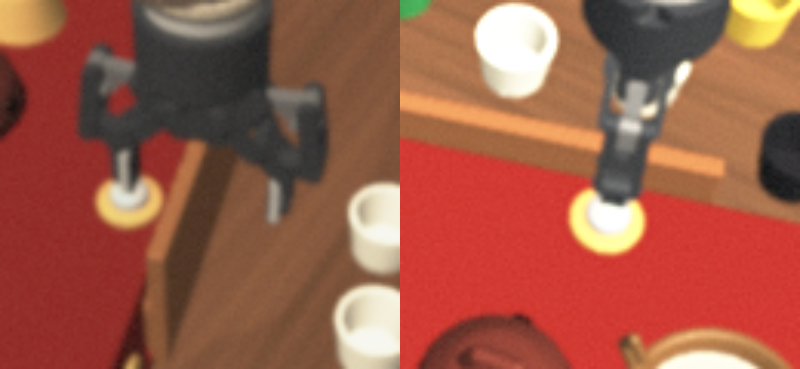

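The rear finger is over the dome (side crop (127,185)) and the front finger is standing before the panel (275,215). Pressing now.

Emit:
{"name": "move_arm", "arguments": {"plan": [1.5,0.5,-4,0,0,0,85.4,0,0,-2,0,0,0,85.4,0,0,-2,0,0,0,85.4,0,0,-2,0,0,0,85.4,0,0,0,0,0,0,85.4,0,0,0,0,0,0,85.4,0,0,0,0,0,0,85.4,0,0,0,0,0,0,85.4]}}

```text
time: 3.95
eef_pos: [0.5248, 0.1453, 0.0969]
tcp_rot: [0.593, 0.805, -0.0, 0.0]
contact_force: [-1.1, -0.4, 4.6]
opening: 1.001
finger_force: 3.8
```

```bash
python3 - <<'E'
from h import *
for n in('side','wrist','scene'): s,c=shot(n,n+'3')
print(s['time'],s['eef_pos'],s['contact_force'],s['wrist_torque'],s['opening'])
a=[cv2.imread(f'pics/{n}3.png') for n in('side','scene')]
o=[cv2.resize(a[0][170:290,200:330],(400,369)),cv2.resize(a[1][180:300,260:390],(400,369))]
cv2.imwrite('pics/c3.png',np.hstack(o))
E
```

```text
4.05 [0.52476738 0.14533624 0.09696025] [-1.73066249 -0.26221882  5.05296637] [-0.04715097  0.04043916 -0.01392062] 0.9983872208131265
```

View pics/c3.png

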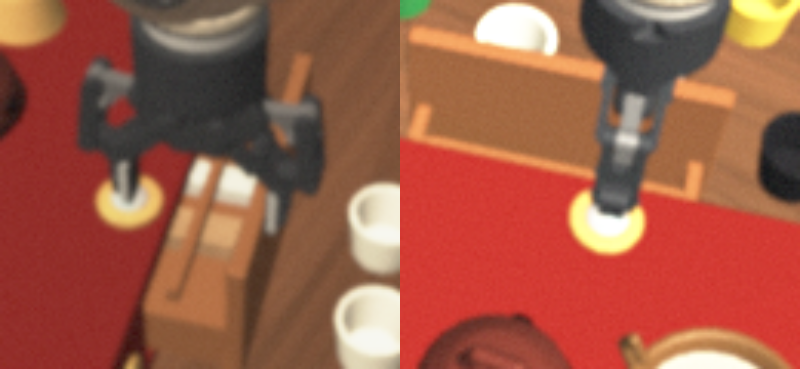

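The drawer popped out and is resting against the front finger, about 50 mm open and clear of the cups. I'll let it settle, then check that it's at rest.

Emit:
{"name": "move_arm", "arguments": {"plan": [0,0,0,0,0,0,85.4,0,0,0,0,0,0,85.4,0,0,0,0,0,0,85.4,0,0,0,0,0,0,85.4,0,0,0,0,0,0,85.4]}}

```text
time: 4.6
eef_pos: [0.5248, 0.1453, 0.0969]
tcp_rot: [0.593, 0.805, -0.0, 0.0]
contact_force: [-0.4, -0.2, 5.4]
opening: 1.0
finger_force: 3.8
```

```bash
python3 - <<'E'
from h import *
s,c=shot('side','side4'); a=load('side3')['c']['color'];z=load('side0')['c']['color']
r=c['color'].astype(int)
print('change since last',np.abs(r-a)[170:300,190:345].mean(),np.abs(r-a)[170:300,190:345].max())
print('cups change vs start',np.abs(r[228:296,310:340]-z[228:296,310:340].astype(int)).mean())
print(s['eef_pos'],s['contact_force'],s['finger_force'])
order.sign_off()
E
```

```text
change since last 1.99904052936311 20
cups change vs start 5.5967320261437905
[0.52475063 0.14532791 0.09693081] [-0.41713309 -0.18004008  5.36314272] 3.807383951061638
the job is handed in; nothing more can be done
```

The button is pressed, and the drawer is at rest against the waiting finger, about 50 mm open; the cups and the other things look to be standing where they were, and the job is handed in.

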